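# Draw the rolling pin out of the crate

## Robot

A 6-joint arm with a two-finger parallel gripper is mounted at the origin on the work surface. World frame = base frame: x ahead of the robot, y to its left, z up, the work surface at z = 0. Lengths are in m, angles in rad, forces in N, time in s.
With the tool pointing down it reaches from about 0.425 to 0.95 m from the base axis. Payload 14.7 kg.
Tool frame: the origin (TCP) lies at the very end of the fingers, on their centre line; the grasp point (between the pads) lies 19 mm behind it; z points along the fingers, y is the line along which they close (so a half turn about z gives the same grasp; the last joint's range is limited). The gripper opens to 85 mm and grips with 20 to 120 N. Pads are 22 mm wide; open, the fingers measure 114 mm over their backs; the gripper's body (76 mm by 85 mm) begins 54 mm behind the grasp point. The pads swing forward as they close: fully open they stand 13 mm farther back than shut.
Start: joints at [-1.226, 0.48, 1.596, -0, 1.065, -0.047], TCP at [0.248, -0.601, 0.199] pointing down, gripper open.
Joint ranges: [-2.75, 2.75], [-0.82, 2.05], [0.23, 2.67], [-1.56, 4.7], [0.09, 2.69], [-2.92, 2.92]. Speed limits (rad/s): [1.89, 1.89, 2.39, 3.01, 3.01, 3.01].

## Interface

Orientations are given as [roll, pitch, yaw] about the fixed x, y, z axes, in that order (R = Rz(yaw) Ry(pitch) Rx(roll)).
In Python, from bench import monitor, eyes, workorder gives the robot as it stands.
- The arm moves only by the tool servo_tool, never from a script. Its argument "motion" is a list of rows, each a list of 7 numbers: the shift along the tool's x, y, z each as a share of 0.08 m, from -1 to 1, then the turn, a rotation vector about the tool's x, y, z each as a share of 60 degrees, from -1 to 1, then the closure, from 0 (fully open) to 1 (shut). A call has 1 to 20 rows; each row shifts and turns the commanded pose from where the row before left it, along the tool's axes as they then stand; what a row does not reach is not made up. A row lasts 1/8 s, in which the tool goes at most 62.5 mm and 10.7 degrees, less where a joint would pass 70% of its speed; a pose out of reach is approached as far as the arm can. A call with a number of a shift or a turn outside -1 to 1 is refused whole. A call with a gripper value outside its range is refused whole. The fingers move at their own pace and stop on an object; the grip force is fixed at half the most. Time passes only in rows, so rows that do not move let the fingers close. It gives the time, the measured TCP pose, the force, the opening and the grip force at its end, in the units of the state.
- monitor.sense(): the state, without advancing time (a new reading comes with each control period).
- eyes.grab_frame(name): name is "scene" or "top" or "wrist"; returns (picture, depth): 480x640x3 uint8, blue, green, red; 480x640 float32, m along the optical axis (not along the pixel's ray), 0 where there is no reading.
- eyes.calibration(name): a dict with "K" (3x3 intrinsics, pixels), "extrinsics" (4x4, takes a point from camera to world coordinates); the wrist camera has in their place "mount" (4x4, takes a point from camera to tool coordinates, whose origin is the TCP and whose axes are the flange's). Camera axes: x right, y down, z forward; pixel columns grow to the right and rows downward; lengths in m; the calibration is good to about 2 mm. A picture is of the moment at which its call begins: read the wrist's pose just before it. calibration takes no time and is no camera call.
- workorder.close_job(): hands the job in; it is judged then, once.
The state is a dict: "clock": time; "joints": joint angles; "qd": joint speeds; "joint_efforts": joint torques, N m; "ee_pos": TCP position; "tcp_rot": TCP orientation; "contact_force": force on the tool from outside, world axes, zero at the start; "ft_torque": the same for the moment, N m; "gripper_width": finger opening in m; "grasp_force": force on a finger pad.
Only numpy, scipy, OpenCV 4.12 (cv2) and the standard library are available. Lean on these libraries where they do the work, as an engineer would, in place of code of your own. Each camera call takes 0.05 s, during which the arm holds its last target. There are 200 camera calls.

## Task

Fetch the rolling pin out of the wooden crate for me: first lay the loop trimming tool that blocks the crate's mouth across both saddles of the white tool rest and let go of it, then tilt the pin and draw it out end first through the mouth, which is shorter than the pin. Finish holding the pin still in the gripper, all of it at least 4 cm above the top of the crate, and leave the other things on the table where they are.

Things in the scene. Friction and masses are not known exactly. Their poses are not given: they have to be found in the camera images.
- crate: Fixed wooden crate, 360 mm long (x, roughly away from the robot) x 150 wide (y) x 74 high (z up); origin: centre of its underside. Floor 6 mm thick; side walls 10 mm, each with a 20 mm slit (too low for the pin); end walls' inner faces at x = -170 and +170 mm. 8 mm boards (underside 66 mm, top 74 mm above the table) cover the top except for the mouth.
- crate_mouth (a point): Centre of the mouth, at the top of the crate (x = +20 mm, y = 0, z = 74 mm in the crate's frame; same axes). The mouth is an open rectangle 170 mm along x (crate x = -65 to +105 mm) by 130 mm along y.
- crate_bearers (a point): Point at crate x = 0, y = 0, z = 16 mm. Two bearer bars 12 mm thick, at crate x = -95 and +80 mm, carry the pin at this height; cheeks on them (tops 24 mm above the table, 26 mm apart) keep the pin on the line y = 0.
- pin: Plain wooden rolling pin: rod 24 mm in diameter, 250 mm long, about 90 g, lying loose on the bearers inside the crate along its x axis, its middle within 15 mm of the crate's middle, its axis 28 mm above the table. Origin at mid-length, 12 mm below the axis (on the underside at the start); x along it. It can be slid along the bearers.
- pin_far (a point): Centre of the pin's end face at x = +125 mm, the end away from the robot at the start.
- pin_near (a point): Centre of the pin's other end face, x = -125 mm.
- loop_tool: Loop trimming tool: dark wooden handle 180 mm long, 16 x 16 mm square, about 45 g, with a thin flat steel wire loop 30 mm wide reaching 38 mm beyond its +x end. Origin: middle of the handle's underside, x along it. Starts lying across the crate's mouth on the side walls (underside 74 mm above the table), roughly along the crate's y.
- rest: Fixed white ceramic tool rest, base 80 (x) x 130 (y) x 10 mm; origin: centre of its underside. Two saddles 12 mm thick at y = -50 and +50 mm: flat, 50 mm above the table, 30 mm wide in x between horns that rise to 64 mm (58 mm over the horns). The handle lies across both, along the rest's y, either way round; 88 mm free between the saddles.
- rest_saddle (a point): Point midway between the two saddles at saddle height, 50 mm above the table; the handle's underside middle belongs here; axes as the rest.
- stamp: Bystander, to be left alone: small terracotta stamp, 36 mm across and 45 mm tall; origin at the middle of its underside.
- glaze_jar: Bystander, to be left alone: small clear jar, 48 mm across and 60 mm tall; origin at the middle of its underside.
- mug: Bystander, to be left alone: white mug, 80 mm across, 90 mm tall; origin at the middle of its underside.
- mallet: Bystander, to be left alone: black rubber mallet lying down, about 250 mm long, head 52 mm thick; origin at the middle of its underside.
There are look-alikes about, which are no part of the job. Leave any green or turquoise look-alike of the rest alone.

How it is judged:
By the outcome, as a careful person would: the job done as asked, in the order asked, and still so for the second after the job is handed in, while the arm keeps its last pose, push and grip.
It also fails if it takes over 54 s, if anything falls off the work surface, if the arm or the gripper's body presses on something with over 40 N, if the wrist force passes 120 N, or if a joint passes its speed limit or range.

## Working session

There is one attempt and no reset: what is moved stays moved. The work goes in short steps, Python scripts to look and compute and a tool call to move; the robot and the scene stay as the last step left them, time stands still between calls to the robot, and variables do not carry over. Pictures are saved under pics/ and viewed, at most 10 in all, crops included, and the job is handed in when it is done.

Besides the shell and the picture viewer there is one more tool, called as name([rows], argument=value, ...), one row to a line, values as JSON. servo_tool: Moves the arm, as the interface text tells. Its arguments: {"type":"object","properties":{"motion":{"type":"array"}},"required":["motion"]}

```bash
mkdir -p pics; cat > h.py <<'E'
import numpy as np, cv2
from bench import monitor, eyes, workorder
def grab(name,tag):
    s=monitor.sense(); p,d=eyes.grab_frame(name); cv2.imwrite(f'pics/{tag}.png',p); np.save(f'pics/{tag}.npy',d); return s,p,d
def pts(name,d):
    c=eyes.calibration(name); K=np.array(c['K']); v,u=np.mgrid[:480,:640]
    P=np.stack([(u-K[0,2])/K[0,0]*d,(v-K[1,2])/K[1,1]*d,d],-1)
    E=np.array(c['extrinsics']); return P@E[:3,:3].T+E[:3,3]
E
python3 - <<'E'
from h import *
for n in('top','scene'):
    s,p,d=grab(n,n+'0'); np.save(f'pics/{n}W.npy',pts(n,d)); c=eyes.calibration(n); print(n,np.round(c['K'],1).tolist(),np.round(c['extrinsics'],3).tolist())
print(s); print(eyes.calibration('wrist'))
E
```

```text
top [[613.8, 0.0, 310.9], [0.0, 613.8, 238.0], [0.0, 0.0, 1.0]] [[-0.027, -0.988, 0.152, 0.229], [-1.0, 0.026, -0.009, 0.005], [0.005, -0.152, -0.988, 1.741], [0.0, 0.0, 0.0, 1.0]]
scene [[618.5, 0.0, 321.3], [0.0, 618.5, 232.9], [0.0, 0.0, 1.0]] [[0.466, 0.603, -0.647, 1.458], [0.884, -0.307, 0.351, -0.533], [0.013, -0.736, -0.677, 1.096], [0.0, 0.0, 0.0, 1.0]]
{'clock': 0.05, 'joints': array([-1.22557004e+00,  4.80832952e-01,  1.59683907e+00,  1.21387487e-05,
        1.06509576e+00, -4.66000317e-02]), 'qd': array([ 0.0015803 ,  0.0004481 , -0.00031727,  0.00039863, -0.00171252,
       -0.00181315]), 'joint_efforts': array([-1.27939427e-03, -9.53112459e+01, -4.31502271e+01, -5.62346249e-04,
        5.22092378e-03,  5.24632617e-05]), 'ee_pos': array([ 0.24809829, -0.60032552,  0.19878466]), 'tcp_rot': array([-3.14041929e+00, -6.53424457e-05,  3.91820395e-01]), 'contact_force': array([0.31625801, 0.11741829, 0.31036992]), 'ft_torque': array([ 0.00744633, -0.01431203,  0.02266812]), 'grasp_force': 0.0, 'gripper_width': 0.08536019963635776}
{'K': array([[428.73367639,   0.        , 322.01146151],
       [  0.        , 428.73367639, 234.49554058],
       [  0.        ,   0.        ,   1.        ]]), 'mount': array([[-6.47441789e-04, -9.62488616e-01, -2.71321296e-01,
         6.96880113e-02],
       [ 9.99999742e-01, -7.07158369e-04,  1.22328243e-04,
        -8.74889868e-04],
       [-3.09606666e-04, -2.71321147e-01,  9.62488826e-01,
        -1.74133342e-01],
       [ 0.00000000e+00,  0.00000000e+00,  0.00000000e+00,
         1.00000000e+00]])}
```

View pics/top0.png

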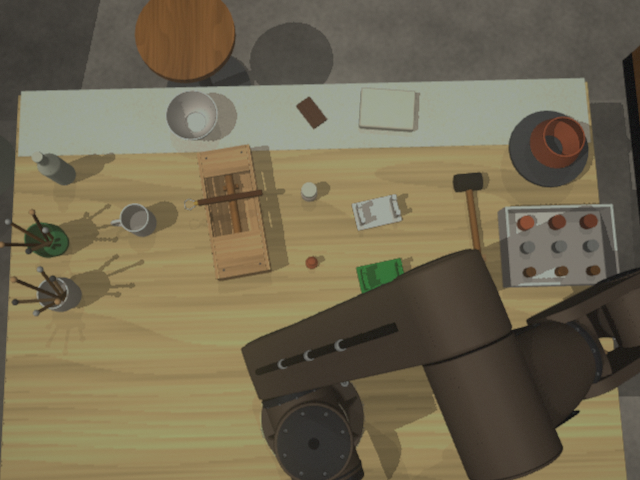

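View pics/scene0.png

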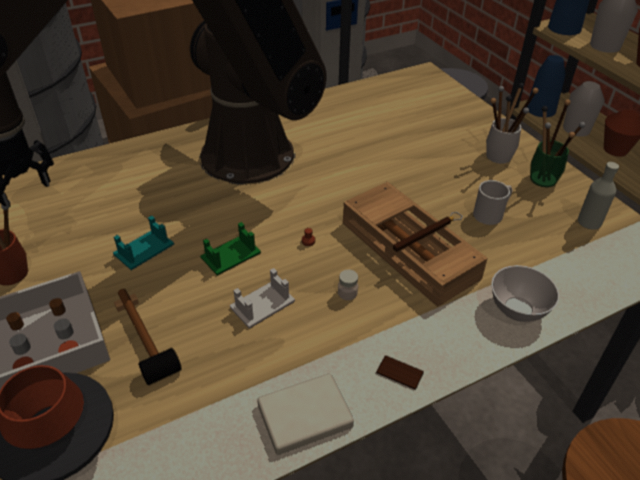

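The top view shows the crate around (237,212), with the handle across it from (198,203) to (262,193) and the loop to the left at about (190,205). The white rest is at (377,212), the jar at (309,191) and the stamp at (312,263). I'll enlarge that region.

```bash
python3 - <<'E'
import cv2
p=cv2.imread('pics/top0.png')[138:288,180:420]
p=cv2.convertScaleAbs(p,alpha=1.3,beta=15)
cv2.imwrite('pics/topc.png',cv2.resize(p[:, :],None,fx=3.33,fy=3.33,interpolation=cv2.INTER_CUBIC))
E
```

```text
(no output)
```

View pics/topc.png

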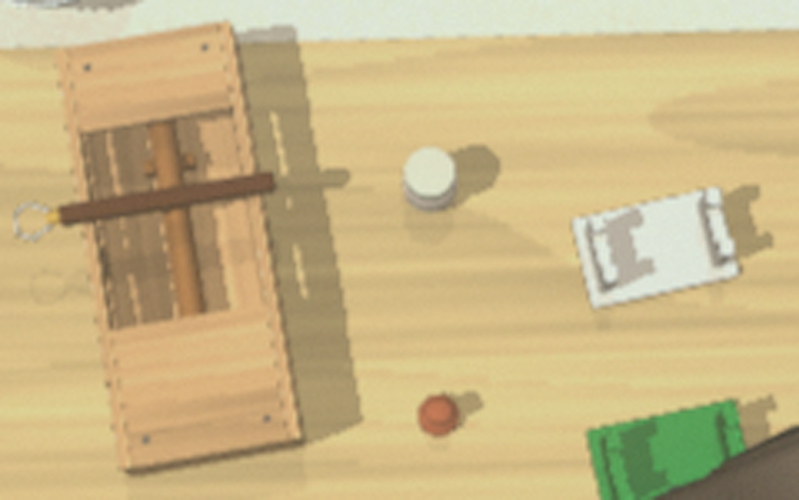

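The crop shows the handle ends at (62,214) and (272,182), and the crate top corners at about (60,50), (230,22), (300,438) and (127,467). The rest base corners are (573,218), (715,187), (740,268) and (594,307).

```bash
cat >> h.py <<'E'
def ray(name,u,v,z):
    c=eyes.calibration(name); K=np.array(c['K']);E=np.array(c['extrinsics'])
    r=E[:3,:3]@[(u-K[0,2])/K[0,0],(v-K[1,2])/K[1,1],1]; return E[:3,3]+r*(z-E[2,3])/r[2]
E
python3 - <<'E'
from h import *
c=lambda a,b,z:ray('top',180+a/3.333,138+b/3.333,z)[:2]
cr=np.array([c(*q,.074) for q in((60,50),(230,22),(300,438),(127,467))])
print('crate ctr',cr.mean(0).round(4)); 
for i in range(4): e=cr[(i+1)%4]-cr[i]; print(np.linalg.norm(e).round(4),np.degrees(np.arctan2(e[1],e[0])).round(2))
h=[c(62,214,.09),c(272,182,.09)];e=h[0]-h[1];print('handle',h,np.mean(h,0),np.linalg.norm(e),np.degrees(np.arctan2(e[1],e[0])))
r=np.array([c(*q,.01) for q in((573,218),(715,187),(740,268),(594,307))])
print('rest',r.mean(0).round(4))
for i in range(4): e=r[(i+1)%4]-r[i]; print(np.linalg.norm(e).round(4),np.degrees(np.arctan2(e[1],e[0])).round(2))
print('pin',[c(*q,.04) for q in((162,125),(191,313))],'jar',c(430,170,.06),'stamp',c(438,412,.045))
p=cv2.imread('pics/top0.png').astype(int);W=np.load('pics/topW.npy')
def rect(m,n):
    q=W[m][:,:2].astype(np.float32); R=cv2.minAreaRect(q*1000); print(n,len(q),np.round(R[0],1),np.round(R[1],1),round(R[2],2), W[m][:,2].mean().round(4), q.mean(0).round(4))
v,u=np.mgrid[:480,:640]
b=(u>190)&(u<275)&(v>140)&(v<285)
rect(b&(abs(W[...,2]-.074)<.006)&(W[...,1]<.26),'crate')
b=(u>348)&(u<405)&(v>190)&(v<232)
sat=p.max(-1)-p.min(-1)
rect(b&(W[...,2]>.035)&(W[...,2]<.08),'rest top')
rect(b&(W[...,2]>.006)&(W[...,2]<.08),'rest all')
b=(u>185)&(u<275)&(v>180)&(v<215)
rect(b&(p.max(-1)<70)&(W[...,2]>.08),'handle')
E
```

```text
crate ctr [0.569  0.2004]
0.1447 -81.75
0.3579 -171.48
0.1428 98.04
0.3574 8.83
handle [array([0.59090333, 0.29445259]), array([0.61336704, 0.12131169])] [0.60213518 0.20788214] 0.17459206681816472 97.39239472447906
rest [ 0.5679 -0.2027]
0.1264 -78.97
0.0741 -165.85
0.1307 103.59
0.0798 10.91
pin [array([0.67727128, 0.21797491]), array([0.51388222, 0.19468945])] jar [ 0.62722796 -0.00962225] stamp [ 0.42395177 -0.01088811]
crate 3030 [569.7 198.8] [366.2 150.8] 6.38 0.0743 [0.5333 0.1879]
rest top 234 [ 565.  -200.7] [ 57.9 114.6] 11.5 0.0552 [ 0.565  -0.2012]
rest all 1215 [ 569.8 -203. ] [160.4 118. ] 88.74 0.0204 [ 0.5643 -0.2   ]
handle 37 [596.3 206.6] [  5.1 169.5] 7.46 0.0905 [0.5958 0.2113]
```

servo_tool([
  [0, 0, -0.2, 0, 0, -0.165, 0],
  [0, 0, -0.2, 0, 0, -0.165, 0],
  [0, 0, -0.2, 0, 0, -0.165, 0],
  [0, 0, -0.2, 0, 0, -0.165, 0],
  [0, 0, -0.2, 0, 0, -0.165, 0],
  [0, 0, -0.2, 0, 0, -0.165, 0],
  [0, 0, 0, 0, 0, -0.165, 0],
  [0, 0, 0, 0, 0, -0.165, 0],
])

```text
clock: 1.1
ee_pos: [0.2482, -0.6006, 0.2952]
tcp_rot: [-3.142, -0.0, 1.78]
contact_force: [-0.1, 0.4, 0.1]
gripper_width: 0.0854
grasp_force: 0.0
```

servo_tool([
  [0.34, 0.41, 0, 0, 0, 0, 0],
  [0.34, 0.41, 0, 0, 0, 0, 0],
  [0.34, 0.41, 0, 0, 0, 0, 0],
  [0.34, 0.41, 0, 0, 0, 0, 0],
  [0.34, 0.41, 0, 0, 0, 0, 0],
  [0.34, 0.41, 0, 0, 0, 0, 0],
  [0.34, 0.41, 0, 0, 0, 0, 0],
  [0.34, 0.41, 0, 0, 0, 0, 0],
  [0.34, 0.41, 0, 0, 0, 0, 0],
  [0.34, 0.41, 0, 0, 0, 0, 0],
  [0.34, 0.41, 0, 0, 0, 0, 0],
  [0.34, 0.41, 0, 0, 0, 0, 0],
  [0, 0, 0, 0, 0, 0, 0],
  [0, 0, 0, 0, 0, 0, 0],
])

```text
clock: 2.85
ee_pos: [0.5675, -0.2016, 0.2951]
tcp_rot: [-3.141, -0.0, 1.775]
contact_force: [-1.3, 0.3, -0.4]
gripper_width: 0.0854
grasp_force: 0.0
```

```bash
cat >> h.py <<'E'
from scipy.spatial.transform import Rotation as Ro
def wcam(s):
    c=eyes.calibration('wrist'); T=np.eye(4);T[:3,:3]=Ro.from_euler('xyz',s['tcp_rot']).as_matrix();T[:3,3]=s['ee_pos']
    return np.array(c['K']),T@np.array(c['mount'])
def wpts(s,d):
    K,E=wcam(s); v,u=np.mgrid[:480,:640]
    P=np.stack([(u-K[0,2])/K[0,0]*d,(v-K[1,2])/K[1,1]*d,d],-1); return P@E[:3,:3].T+E[:3,3]
def wray(s,u,v,z):
    K,E=wcam(s); r=E[:3,:3]@[(u-K[0,2])/K[0,0],(v-K[1,2])/K[1,1],1]; return E[:3,3]+r*(z-E[2,3])/r[2]
def rect(W,m,n):
    q=W[m][:,:2].astype(np.float32); R=cv2.minAreaRect(q*1000); print(n,len(q),np.round(R[0],1),np.round(R[1],1),round(R[2],2),'z',W[m][:,2].mean().round(4))
E
python3 - <<'E'
from h import *
s,p,d=grab('wrist','w1'); W=wpts(s,d); np.save('pics/w1W.npy',W)
near=np.hypot(W[...,0]-.567,W[...,1]+.2)<.095
rect(W,near&(abs(W[...,2]-.0)<.0)|near&(W[...,2]>.006)&(W[...,2]<.08),'all')
rect(W,near&(W[...,2]>.035)&(W[...,2]<.08),'saddles')
rect(W,near&(W[...,2]>.058)&(W[...,2]<.08),'horns')
E
```

```text
all 9174 [ 566.8 -198.8] [ 80.  129.5] 11.23 z 0.0191
saddles 1816 [ 566.7 -198.5] [ 57.6 111.8] 11.25 z 0.0547
horns 769 [ 566.7 -198.5] [ 57.6 111.8] 11.25 z 0.0634
```

View pics/w1.png

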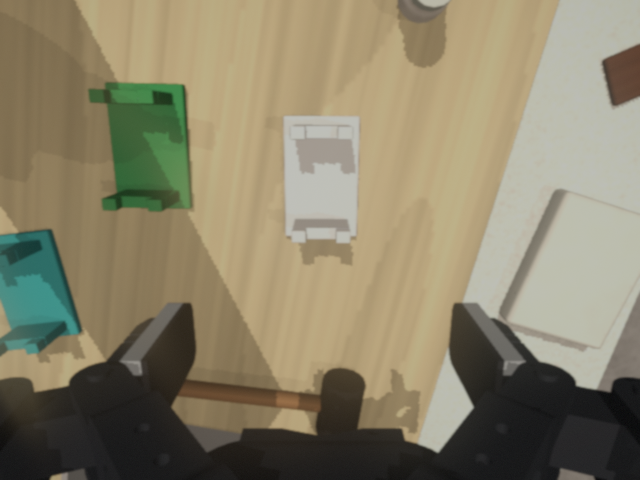

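The rest is at (320,178) in the wrist picture, square to the gripper, and its measured yaw is 11.25°. Next is the crate.

servo_tool([
  [0, 0, 0, 0, 0, 0.072, 0],
  [0.5, 0.106, 0, 0, 0, 0, 0],
  [0.5, 0.106, 0, 0, 0, 0, 0],
  [0.5, 0.106, 0, 0, 0, 0, 0],
  [0.5, 0.106, 0, 0, 0, 0, 0],
  [0.5, 0.106, 0, 0, 0, 0, 0],
  [0.5, 0.106, 0, 0, 0, 0, 0],
  [0.5, 0.106, 0, 0, 0, 0, 0],
  [0.5, 0.106, 0, 0, 0, 0, 0],
  [0.5, 0.106, 0, 0, 0, 0, 0],
  [0.5, 0.106, 0, 0, 0, 0, 0],
  [0, 0, 0, 0, 0, 0, 0],
  [0, 0, 0, 0, 0, 0, 0],
])

```text
clock: 4.53
ee_pos: [0.6008, 0.2049, 0.2953]
tcp_rot: [-3.141, 0.0, 1.698]
contact_force: [-0.6, 0.0, -0.1]
gripper_width: 0.0852
grasp_force: 0.0
```

```bash
python3 - <<'E'
from h import *
s,p,d=grab('wrist','w2'); W=wpts(s,d); np.save('pics/w2W.npy',W); print(s['ee_pos'],s['tcp_rot'])
near=np.hypot(W[...,0]-.60,W[...,1]-.208)<.14
z=W[...,2]
rect(W,near&(z>.084)&(z<.1)&(abs(W[...,0]-.6)<.04),'handle')
E
```

```text
[0.60084659 0.20488891 0.29527545] [-3.14120310e+00  4.48609666e-04  1.69817109e+00]
handle 3749 [597.7 230.4] [ 29. 216.] 5.79 z 0.0892
```

View pics/w2.png

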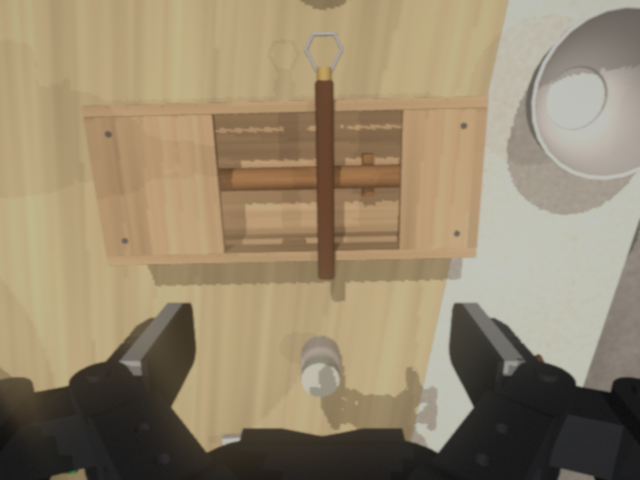

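The handle runs from (325,80) to (326,277). The mouth's near edge is (213,112)–(224,252) and its far edge (403,108)–(398,250). The pin's axis lies along row ~178, with a cheek at (368,175).

```bash
python3 - <<'E'
from h import *
s=monitor.sense()
c=lambda u,v,z:wray(s,u,v,z)[:2]
a,b=c(325,80,.09),c(326,277,.09); e=a-b; print('handle',(a+b)/2,np.linalg.norm(e),np.degrees(np.arctan2(e[1],e[0])))
W=np.load('pics/w2W.npy');z=W[...,2]
m=(z>.068)&(z<.079)&(np.hypot(W[...,0]-.57,W[...,1]-.2)<.21); rect(W,cv2.erode(m.astype(np.uint8),np.ones((2,2)))>0,'crate')
p1=[c(213,112,.074),c(224,252,.074),c(403,108,.074),c(398,250,.074)]; p1=np.array(p1);print('mouth',p1.round(4).tolist(),p1.mean(0))
for i,j in((0,2),(1,3),(1,0),(3,2)): e=p1[j]-p1[i];print(np.linalg.norm(e).round(4),np.degrees(np.arctan2(e[1],e[0])).round(2))
for u,v in((109,134),(124,240),(464,126),(457,233)): print(c(u,v,.074))
print('pin',c(235,179,.04),c(395,176,.04), 'cheek',c(368,175,.024))
m=(z>.03)&(z<.045)&(np.hypot(W[...,0]-.59,W[...,1]-.2)<.12);q=W[m];print(len(q));rect(W,m,'pin')
print(np.polyfit(q[:,0],q[:,1],1))
E
```

```text
handle [0.60351659 0.21377273] 0.17584015783144802 97.64667778027993
crate 35571 [569.4 206.1] [361.  149.5] 8.58 z 0.0736
mouth [[0.4966, 0.263], [0.5147, 0.1337], [0.6632, 0.2876], [0.6818, 0.1569]] [0.58907799 0.21028567]
0.1684 8.39
0.1687 7.92
0.1306 97.95
0.1319 98.07
[0.40494986 0.23218542]
[0.41845328 0.13369578]
[0.7200998  0.27919749]
[0.73483533 0.18089346]
pin [0.51399565 0.20006772] [0.67289363 0.22326747] cheek [0.64786829 0.21887021]
3682
pin 3682 [588.3 209.1] [184.  131.1] 8.58 z 0.0372
[0.15141498 0.11960121]
```

servo_tool([
  [0.08, 0.045, 0.3, 0, 0, 0, 0.2],
  [0, 0, 0.5, 0, 0, 0, 0.2],
  [0, 0, 0.5, 0, 0, 0, 0.2],
  [0, 0, 0.5, 0, 0, 0, 0.2],
  [0, 0, 0.5, 0, 0, 0, 0.2],
  [0, 0, 0.3, 0, 0, 0, 0.2],
  [0, 0, 0.18, 0, 0, 0, 0.2],
  [0, 0, 0.08, 0, 0, 0, 0.2],
  [0, 0, 0, 0, 0, 0, 0.2],
  [0, 0, 0, 0, 0, 0, 1],
  [0, 0, 0, 0, 0, 0, 1],
  [0, 0, 0, 0, 0, 0, 1],
  [0, 0, 0, 0, 0, 0, 1],
  [0, 0, 0, 0, 0, 0, 1],
  [0, 0, 0, 0, 0, 0, 1],
  [0, 0, 0, 0, 0, 0, 1],
])

```text
clock: 6.58
ee_pos: [0.6036, 0.2127, 0.0666]
tcp_rot: [-3.142, 0.0, 1.699]
contact_force: [-0.1, 0.3, 0.3]
gripper_width: 0.0001
grasp_force: 0.0
```

The fingers shut on nothing, so I need to look.

```bash
python3 - <<'E'
from h import *
print(monitor.sense()['gripper_width'])
s,p,d=grab('wrist','w3'); W=wpts(s,d)
s2,q,d2=grab('scene','s3')
q=cv2.resize(q[170:310,320:500],None,fx=3,fy=3,interpolation=cv2.INTER_CUBIC)
o=np.zeros((600,800,3),np.uint8); o[:360,:480]=cv2.resize(p,(480,360)); o[:, :]=o; o[180:600,260:800]=np.where(True,q,0); o[:180,:480]=cv2.resize(p,(480,360))[:180]; 
o=np.zeros((600,800,3),np.uint8); o[:195,:260]=cv2.resize(p,(260,195)); o[0:420,260:800]=q
o=np.hstack([cv2.resize(p,(400,300)),cv2.resize(q,(400,300))]); cv2.imwrite('pics/w3v.png',o)
E
```

```text
7.740931580485207e-05
```

View pics/w3v.png

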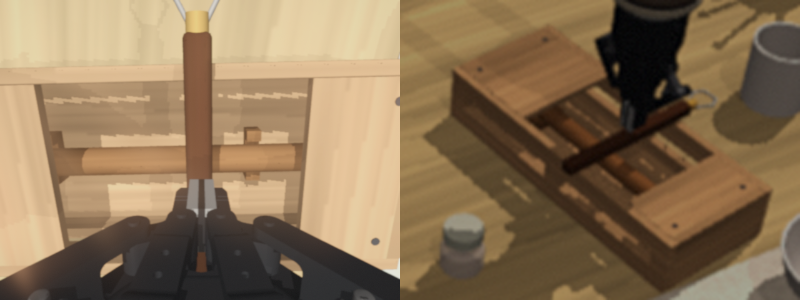

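```bash
python3 - <<'E'
from h import *
s=monitor.sense(); print({k:np.round(v,4) for k,v in s.items() if k in('ee_pos','contact_force','ft_torque','joints','gripper_width')})
d=np.load('pics/w3.npy');W=wpts(s,d)
for v in range(50,470,24): print(v,[ (u,W[v,u].round(3).tolist()) for u in (300,316,324,332)])
E
```

```text
{'joints': array([0.2915, 0.6153, 1.7315, 0.    , 0.7948, 0.1636]), 'ee_pos': array([0.6036, 0.2128, 0.0666]), 'contact_force': array([0.3664, 0.3832, 0.5535]), 'ft_torque': array([ 0.0065,  0.046 , -0.0002]), 'gripper_width': np.float64(0.0001)}
50 [(300, [0.586, 0.301, 0.086]), (316, [0.591, 0.302, 0.089]), (324, [0.593, 0.302, 0.088]), (332, [0.596, 0.303, 0.085])]
74 [(300, [0.587, 0.294, 0.089]), (316, [0.592, 0.294, 0.09]), (324, [0.594, 0.295, 0.09]), (332, [0.597, 0.295, 0.09])]
98 [(300, [0.587, 0.286, 0.09]), (316, [0.593, 0.287, 0.09]), (324, [0.595, 0.287, 0.09]), (332, [0.598, 0.288, 0.089])]
122 [(300, [0.588, 0.278, 0.09]), (316, [0.594, 0.279, 0.09]), (324, [0.596, 0.279, 0.089]), (332, [0.599, 0.28, 0.09])]
146 [(300, [0.589, 0.27, 0.09]), (316, [0.595, 0.271, 0.09]), (324, [0.597, 0.272, 0.09]), (332, [0.6, 0.272, 0.089])]
170 [(300, [0.59, 0.262, 0.089]), (316, [0.596, 0.263, 0.09]), (324, [0.599, 0.263, 0.089]), (332, [0.595, 0.282, 0.241])]
194 [(300, [0.591, 0.254, 0.089]), (316, [0.597, 0.254, 0.089]), (324, [0.6, 0.255, 0.09]), (332, [0.602, 0.255, 0.09])]
218
[... 657 characters left out ...]
0.601, 0.223, 0.135]), (324, [0.603, 0.223, 0.135]), (332, [0.606, 0.224, 0.135])]
362 [(300, [0.597, 0.225, 0.151]), (316, [0.602, 0.221, 0.143]), (324, [0.604, 0.216, 0.135]), (332, [0.605, 0.223, 0.147])]
386 [(300, [0.598, 0.23, 0.167]), (316, [0.602, 0.215, 0.145]), (324, [0.605, 0.208, 0.135]), (332, [0.607, 0.216, 0.145])]
410 [(300, [0.598, 0.227, 0.17]), (316, [0.608, 0.165, 0.09]), (324, [0.611, 0.165, 0.09]), (332, [0.607, 0.209, 0.146])]
434 [(300, [0.599, 0.223, 0.172]), (316, [0.609, 0.153, 0.09]), (324, [0.613, 0.153, 0.089]), (332, [0.605, 0.224, 0.173])]
458 [(300, [0.599, 0.224, 0.179]), (316, [0.602, 0.224, 0.179]), (324, [0.603, 0.225, 0.18]), (332, [0.604, 0.225, 0.18])]
```

```bash
python3 - <<'E'
from h import *
M=eyes.calibration('wrist')['mount'];K=eyes.calibration('wrist')['K']
v,u=np.mgrid[:480,:640]
for n in('w1','w3'):
    d=np.load(f'pics/{n}.npy'); P=np.stack([(u-K[0,2])/K[0,0]*d,(v-K[1,2])/K[1,1]*d,d],-1)@M[:3,:3].T+M[:3,3]
    m=(d>0)&(P[...,2]<.03)&(v>230)
    if n=='w3': m&=(P[...,2]<.03)
    g=cv2.imread(f'pics/{n}.png').max(-1)
    for vv in range(240,400,12):
        print(n,vv,[(uu,(1000*P[vv,uu]).round().astype(int).tolist()) for uu in ((160,180,190,460,480) if n=='w1' else (296,306,314,322,330,338,346))])
E
```

```text
w1 240 [(160, [-69, -185, 296]), (180, [-70, -162, 297]), (190, [-69, -150, 295]), (460, [-69, 158, 294]), (480, [-69, 181, 296])]
w1 252 [(160, [-84, -186, 296]), (180, [-84, -163, 297]), (190, [-84, -151, 295]), (460, [-84, 160, 296]), (480, [-83, 182, 294])]
w1 264 [(160, [-98, -188, 296]), (180, [-98, -164, 295]), (190, [-98, -152, 295]), (460, [-98, 160, 294]), (480, [-98, 184, 295])]
w1 276 [(160, [-113, -189, 295]), (180, [-113, -165, 295]), (190, [-112, -153, 294]), (460, [-113, 162, 295]), (480, [-113, 185, 295])]
w1 288 [(160, [-129, -191, 297]), (180, [-129, -167, 297]), (190, [-128, -155, 296]), (460, [-129, 164, 296]), (480, [-129, 187, 296])]
w1 300 [(160, [-144, -193, 296]), (180, [-144, -169, 297]), (190, [-143, -156, 294]), (460, [-144, 165, 296]), (480, [-143, 188, 294])]
w1 312 [(160, [13, -48, -57]), (180, [12, -43, -55]), (190, [8, -42, -48]), (460, [10, 44, -52]), (480, [12, 48, -56])]
w1 324 [(160, [12, -46, -63]), (180, [9, -42, -58]), (190, [4, -42, -49]), (460, [6, 44, -53]), (480, [12, 46, -64])]
w1 336 [(160, [12, -43, -70]), (180, [6, -42, -59]), (190, [1
[... 2172 characters left out ...]
1, -69]), (330, [8, 3, -70]), (338, [13, 5, -78]), (346, [13, 7, -77])]
w3 360 [(296, [13, -6, -83]), (306, [13, -3, -84]), (314, [11, -1, -80]), (322, [4, 1, -69]), (330, [7, 3, -75]), (338, [13, 4, -83]), (346, [13, 6, -83])]
w3 372 [(296, [13, -5, -89]), (306, [13, -3, -89]), (314, [6, -1, -78]), (322, [0, 1, -69]), (330, [6, 3, -78]), (338, [13, 4, -88]), (346, [13, 6, -88])]
w3 384 [(296, [18, -5, -100]), (306, [13, -3, -93]), (314, [3, -1, -79]), (322, [-4, 1, -69]), (330, [2, 3, -77]), (338, [12, 4, -92]), (346, [18, 5, -101])]
w3 396 [(296, [20, -4, -106]), (306, [11, -3, -94]), (314, [-1, -1, -79]), (322, [-7, 1, -69]), (330, [-1, 3, -78]), (338, [10, 4, -93]), (346, [19, 5, -105])]
```

The scene crop shows the fingers shut just above the handle. By depth, the shut fingertips sit about 33 mm behind the reported TCP (46 mm when open). I'll open, go 36 mm lower and grip again.

servo_tool([
  [0, 0, 0, 0, 0, 0, 0.2],
  [0, 0, 0, 0, 0, 0, 0.2],
  [0, 0, 0, 0, 0, 0, 0.2],
  [0, 0, 0, 0, 0, 0, 0.2],
  [0, 0, 0, 0, 0, 0, 0.2],
  [0, 0, 0.15, 0, 0, 0, 0.2],
  [0, 0, 0.15, 0, 0, 0, 0.2],
  [0, 0, 0.15, 0, 0, 0, 0.2],
  [0, 0, 0, 0, 0, 0, 0.2],
])

```text
clock: 7.8
ee_pos: [0.6027, 0.2125, 0.0291]
tcp_rot: [-3.139, 0.0, 1.699]
contact_force: [-0.1, 0.4, -0.7]
gripper_width: 0.0681
grasp_force: 0.0
```

servo_tool([
  [0, 0, 0, 0, 0, 0, 1],
  [0, 0, 0, 0, 0, 0, 1],
  [0, 0, 0, 0, 0, 0, 1],
  [0, 0, 0, 0, 0, 0, 1],
  [0, 0, 0, 0, 0, 0, 1],
  [0, 0, 0, 0, 0, 0, 1],
])

```text
clock: 8.55
ee_pos: [0.604, 0.2129, 0.0311]
tcp_rot: [3.141, -0.0, 1.699]
contact_force: [-0.1, 0.2, 6.6]
gripper_width: 0.0149
grasp_force: 59.2
```

servo_tool([
  [0, 0, -0.1, 0, 0, 0, 1],
  [0, 0, -0.2, 0, 0, 0, 1],
  [0, 0, -0.3, 0, 0, 0, 1],
  [0, 0, -0.3, 0, 0, 0, 1],
  [0, 0, -0.2, 0, 0, 0, 1],
  [0, 0, -0.1, 0, 0, -0.066, 1],
])

```text
clock: 9.3
ee_pos: [0.6041, 0.2129, 0.1283]
tcp_rot: [3.14, -0.0, 1.769]
contact_force: [-0.7, -1.3, 0.3]
gripper_width: 0.015
grasp_force: 58.5
```

servo_tool([
  [-0.2, -0.06, 0, 0, 0, 0, 1],
  [-0.45, -0.133, 0, 0, 0, 0, 1],
  [-0.5, -0.146, 0, 0, 0, 0, 1],
  [-0.5, -0.146, 0, 0, 0, 0, 1],
  [-0.5, -0.146, 0, 0, 0, 0, 1],
  [-0.5, -0.146, 0, 0, 0, 0, 1],
  [-0.5, -0.146, 0, 0, 0, 0, 1],
  [-0.5, -0.146, 0, 0, 0, 0, 1],
  [-0.5, -0.146, 0, 0, 0, 0, 1],
  [-0.5, -0.146, 0, 0, 0, 0, 1],
  [-0.45, -0.133, 0, 0, 0, 0, 1],
  [-0.366, -0.115, 0, 0, 0, 0, 1],
  [0, 0, 0, 0, 0, 0, 1],
  [0, 0, 0, 0, 0, 0, 1],
])

```text
clock: 11.05
ee_pos: [0.5623, -0.2412, 0.1263]
tcp_rot: [-3.141, -0.001, 1.766]
contact_force: [0.1, -0.2, -0.7]
gripper_width: 0.0147
grasp_force: 58.5
```

```bash
python3 - <<'E'
from h import *
s,p,d=grab('wrist','w4'); W=wpts(s,d); print(s['ee_pos'],s['tcp_rot'],s['gripper_width'])
z=W[...,2]; near=np.hypot(W[...,0]-.567,W[...,1]+.2)<.1
rect(W,near&(z>.005)&(z<.075)&(W[...,1]>-.3),'rest')
m=(z>.14)&(z<.19)&(W[...,1]>-.185)&(W[...,1]<-.02)&(abs(W[...,0]-.555)<.035); rect(W,m,'handle part')
q=W[m];print(q[:,1].max(),np.degrees(np.arctan(np.polyfit(q[:,1],q[:,0],1))),q[:,2].min(),np.polyfit(q[:,1],q[:,2],1))
E
```

```text
[ 0.56225951 -0.24120132  0.12629546] [-3.14090235e+00 -6.51549606e-04  1.76637069e+00] 0.014722171044773117
rest 12174 [ 566.5 -198.2] [ 80.2 129. ] 11.33 z 0.0196
handle part 9485 [ 547.9 -165.6] [16.1 42.5] 11.48 z 0.184
-0.14334810779516236 [-10.53933971  27.34680634] 0.17571523942241285 [-0.0658221   0.17312335]
```

View pics/w4.png

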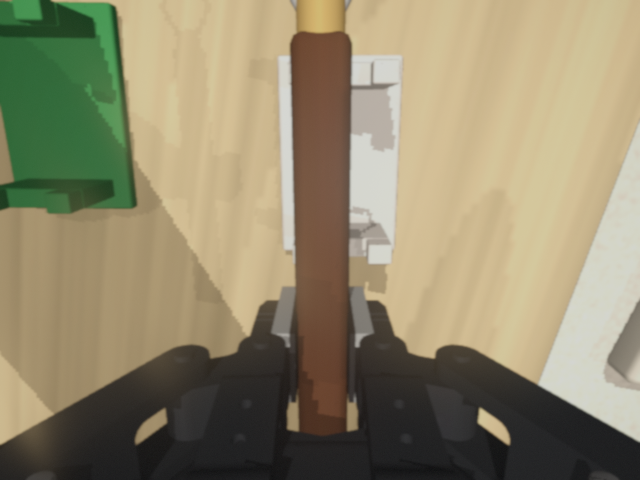

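I overshot by about 45 mm; the rest shows at (340,155) and the handle is held at (322,35–430). Checking the handle's tilt before moving on.

```bash
python3 - <<'E'
from h import *
s=monitor.sense();d=np.load('pics/w4.npy');W=wpts(s,d)
R=Ro.from_euler('xyz',s['tcp_rot']).as_matrix()
for v in range(20,440,30): print(v,((W[v,318:327].mean(0)-s['ee_pos'])@R*1000).round(1))
t=np.array([.5667,-.1995,.1263]); print((t-s['ee_pos'])@R/.08)
E
```

```text
20 [ 92.2   0.8 -56.6]
50 [ 85.1   0.8 -58.3]
80 [ 78.    0.8 -58.7]
110 [ 70.7   0.8 -58.2]
140 [ 63.1   0.8 -58.7]
170 [ 55.2   0.7 -58.6]
200 [ 46.9   0.7 -58.3]
230 [ 38.4   0.7 -58.4]
260 [ 29.6   0.7 -58.4]
290 [ 20.3   0.7 -58.4]
320 [ 10.8   0.7 -58.5]
350 [  0.7   0.7 -58.4]
380 [ -1.    0.8 -71.1]
410 [-20.8   0.7 -58.2]
[0.49582469 0.15239201 0.00139606]
```

servo_tool([
  [0.25, 0.07, 0, 0, 0, 0, 1],
  [0.25, 0.072, 0, 0, 0, 0, 1],
  [0, 0, 0.3, 0, 0, 0, 1],
  [0, 0, 0.4, 0, 0, 0, 1],
  [0, 0, 0.4, 0, 0, 0, 1],
  [0, 0, 0.2, 0, 0, 0, 1],
  [0, 0, 0.1, 0, 0, 0, 1],
  [0, 0, 0.05, 0, 0, 0, 1],
  [0, 0, 0.02, 0, 0, 0, 1],
  [0, 0, 0, 0, 0, 0, 1],
  [0, 0, 0, 0, 0, 0, 1],
])

```text
clock: 12.48
ee_pos: [0.5666, -0.2, 0.0094]
tcp_rot: [3.141, 0.0, 1.768]
contact_force: [-0.6, -0.0, -1.1]
gripper_width: 0.0152
grasp_force: 58.5
```

servo_tool([
  [0, 0, 0.02, 0, 0, 0, 1],
  [0, 0, 0, 0, 0, 0, 1],
  [0, 0, 0, 0, 0, 0, 0.85],
  [0, 0, 0, 0, 0, 0, 0.6],
  [0, 0, 0, 0, 0, 0, 0.3],
  [0, 0, 0, 0, 0, 0, 0.2],
  [0, 0, 0, 0, 0, 0, 0.2],
  [0, 0, -0.1, 0, 0, 0, 0.2],
  [0, 0, -0.3, 0, 0, 0, 0.2],
  [0, 0, -0.5, 0, 0, 0, 0.2],
  [0, 0, -0.6, 0, 0, 0, 0.2],
  [0, 0, -0.6, 0, 0, 0, 0.2],
  [0, 0, -0.6, 0, 0, 0, 0.2],
  [0, 0, -0.5, 0, 0, 0, 0.2],
  [0, 0, -0.2, 0, 0, 0, 0.2],
  [0, 0, 0, 0, 0, 0, 0.2],
  [0, 0, 0, 0, 0, 0, 0.2],
])

```text
clock: 14.6
ee_pos: [0.5656, -0.1995, 0.2779]
tcp_rot: [-3.14, -0.001, 1.768]
contact_force: [0.4, -0.6, -1.2]
gripper_width: 0.0683
grasp_force: 0.0
```

```bash
python3 - <<'E'
from h import *
s,p,d=grab('wrist','w5'); W=wpts(s,d); print(s['ee_pos'],s['tcp_rot'],s['gripper_width'])
z=W[...,2]; near=np.hypot(W[...,0]-.567,W[...,1]+.2)<.1
rect(W,near&(z>.055)&(z<.075)&(p.max(-1)<110),'handle')
rect(W,near&(z>.007)&(z<.04),'rest')
E
```

```text
[ 0.56556906 -0.19950232  0.27788727] [-3.13974622e+00 -1.20081317e-03  1.76779316e+00] 0.06827988626666816
handle 1249 [ 567.2 -196.7] [ 14.4 170.9] 11.89 z 0.0654
rest 6163 [ 566.7 -198.6] [ 80.  128.5] 11.31 z 0.0104
```

View pics/w5.png

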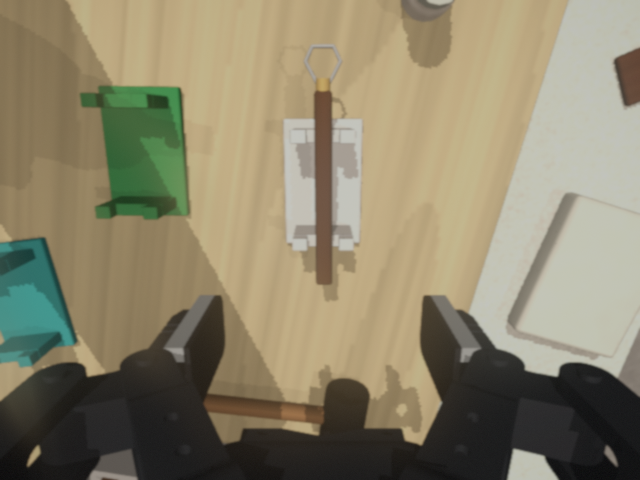

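The handle lies across both saddles, at (323,187) between the horns, and is released. Now to the pin.

servo_tool([
  [0.49, 0.159, 0, 0, 0, 0, 0.2],
  [0.49, 0.159, 0, 0, 0, 0, 0.2],
  [0.49, 0.159, 0, 0, 0, 0, 0.2],
  [0.49, 0.159, 0, 0, 0, 0, 0.2],
  [0.49, 0.159, 0, 0, 0, 0, 0.3],
  [0.49, 0.159, 0, 0, 0, 0, 0.3],
  [0.49, 0.159, 0, 0, 0, 0, 0.3],
  [0.49, 0.159, 0, 0, 0, 0, 0.3],
  [0.49, 0.159, 0, 0, 0, 0, 0.3],
  [0.49, 0.159, 0, 0, 0, 0, 0.3],
])

```text
clock: 15.9
ee_pos: [0.6138, 0.2107, 0.2778]
tcp_rot: [-3.139, 0.0, 1.768]
contact_force: [0.4, -0.4, 0.9]
gripper_width: 0.0595
grasp_force: 0.0
```

servo_tool([
  [0, 0, 0, 0, 0, 0.155, 0.3],
  [0, 0, 0, 0, 0, 0.155, 0.3],
  [0, 0, 0, 0, 0, 0.155, 0.3],
  [0, 0, 0, 0, 0, 0.155, 0.3],
  [0, 0, 0, 0, 0, 0.155, 0.3],
  [0, 0, 0, 0, 0, 0.155, 0.3],
  [0, 0, 0, 0, 0, 0.155, 0.3],
  [0, 0, 0, 0, 0, 0.155, 0.3],
  [0, 0, 0, 0, 0, 0.155, 0.3],
  [0, 0, 0, 0, 0, 0.155, 0.3],
  [0, 0, 0, 0, 0, 0, 0.3],
  [0, 0, 0, 0, 0, 0, 0.3],
])

```text
clock: 17.4
ee_pos: [0.6141, 0.2094, 0.2786]
tcp_rot: [3.141, 0.001, 0.148]
contact_force: [-0.5, -0.0, 0.6]
gripper_width: 0.0599
grasp_force: 0.0
```

```bash
python3 - <<'E'
from h import *
s,p,d=grab('wrist','w6'); W=wpts(s,d); np.save('pics/w6W.npy',W); print(s['ee_pos'],s['tcp_rot'],s['gripper_width'],s['joints'])
p=cv2.convertScaleAbs(p,alpha=1.4,beta=15); cv2.imwrite('pics/w6b.png',p)
E
```

```text
[0.61405146 0.20942948 0.27859552] [3.14143137e+00 1.20173103e-03 1.48479424e-01] 0.05993809463115091 [2.81970102e-01 4.15505320e-01 1.50132912e+00 9.77637099e-08
 1.22597072e+00 1.70428687e+00]
```

View pics/w6b.png

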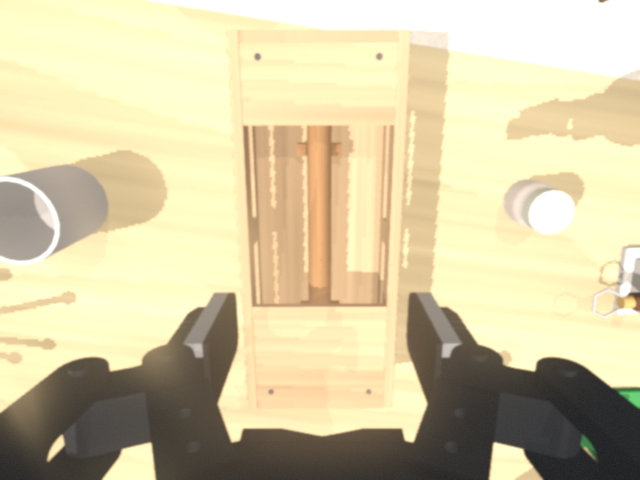

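The mouth spans rows 125–305 and the pin axis is at u≈319, with the cheek at (319,149).

```bash
python3 - <<'E'
from h import *
s=monitor.sense(); W=np.load('pics/w6W.npy'); z=W[...,2]; R=Ro.from_euler('xyz',s['tcp_rot']).as_matrix()
P=((W-s['ee_pos'])@R)
c=lambda u,v,h:(((wray(s,u,v,h)-s['ee_pos'])@R)*1000).round(1)
print('mouth far/near',c(320,125,.074),c(318,305,.074),'cheek',c(319,149,.024))
print('walls L/R',c(237,200,.074),c(405,200,.074),'far edge',c(320,31,.074))
for v in range(130,300,15):
    m=(z[v,280:360]>.032)&(z[v,280:360]<.048); q=P[v,280:360][m]; print(v,m.sum(),(q.mean(0)*1000).round(1),(1000*(q[:,1].min()+q[:,1].max())/2).round(1),z[v,280:360][m].max())
m=(z>.068)&(z<.079)&(np.hypot(W[...,0]-.57,W[...,1]-.2)<.21); rect(W,m,'crate')
E
```

```text
mouth far/near [ 60.1  -2.7 204.8] [-107.9   -4.9  204.9] cheek [ 36.   -3.9 254.8]
walls L/R [ -5.1 -77.3 204.8] [ -5.2  73.5 204.8] far edge [133.9  -2.5 204.7]
130 23 [ 54.5  -3.8 241.4] -3.8 0.03962714042260851
145 22 [ 40.6  -3.3 241.5] -3.4 0.03974775521268459
160 23 [ 26.5  -3.8 241.3] -3.9 0.04006062884585526
175 22 [ 12.1  -3.4 241.6] -3.4 0.03946488450241853
190 21 [ -2.6  -3.9 241.4] -3.9 0.040133513671284426
205 22 [-17.5  -3.4 241.3] -3.4 0.04006052623027195
220 22 [-32.8  -3.5 241.4] -3.5 0.03989779368337676
235 21 [-48.3  -3.  241.4] -3.0 0.040009267293440676
250 22 [-64.2  -3.5 241.7] -3.5 0.039820944599752384
265 20 [-80.3  -3.5 241.3] -3.6 0.04012604232399081
280 20 [-96.8  -3.6 241.4] -3.6 0.03955310313251681
295 20 [-113.7   -3.6  241.5] -3.6 0.03992479759957179
crate 36813 [568.7 206.2] [361.1 150.5] 8.59 z 0.0736
```

```bash
python3 - <<'E'
from h import *
M=eyes.calibration('wrist')['mount'];K=eyes.calibration('wrist')['K']
v,u=np.mgrid[:480,:640]
for n in('w6','w4'):
    d=np.load(f'pics/{n}.npy'); P=1000*(np.stack([(u-K[0,2])/K[0,0]*d,(v-K[1,2])/K[1,1]*d,d],-1)@M[:3,:3].T+M[:3,3])
    g=(d>0)&(P[...,2]<-20)&(v>240)
    for a in range(0,90,10):
        m=g&(abs(P[...,1])>=a)&(abs(P[...,1])<a+10)
        if m.sum(): print(n,a,'max z',np.percentile(P[...,2][m],99.5).round(1),'x',P[...,0][m].min().round(),P[...,0][m].max().round())
E
```

```text
w6 0 max z -104.0 x 9.0 21.0
w6 10 max z -103.9 x 9.0 22.0
w6 20 max z -38.7 x -11.0 19.0
w6 30 max z -38.3 x -11.0 19.0
w6 40 max z -45.9 x -12.0 15.0
w6 50 max z -81.4 x -13.0 15.0
w6 60 max z -84.2 x -8.0 15.0
w4 0 max z -47.6 x -32.0 35.0
w4 10 max z -38.0 x -11.0 22.0
w4 20 max z -43.9 x -11.0 21.0
w4 30 max z -77.2 x -12.0 15.0
w4 40 max z -83.4 x -8.0 14.0
w4 50 max z -98.5 x 11.0 14.0
```

servo_tool([
  [0, -0.054, 0.2, 0, 0, 0, 0.55],
  [0, 0, 0.4, 0, 0, 0, 0.55],
  [0, 0, 0.5, 0, 0, 0, 0.55],
  [0, 0, 0.5, 0, 0, 0, 0.55],
  [0, 0, 0.5, 0, 0, 0, 0.55],
  [0, 0, 0.4, 0, 0, 0, 0.55],
  [0, 0, 0.1, 0, 0, 0, 0.55],
  [0, 0, 0, 0, 0, 0, 0.55],
])

```text
clock: 18.45
ee_pos: [0.6135, 0.2139, 0.0711]
tcp_rot: [3.142, 0.001, 0.145]
contact_force: [1.2, 0.3, 0.5]
gripper_width: 0.0385
grasp_force: 0.0
```

servo_tool([
  [0, 0, 0.3, 0, 0, 0, 0.55],
  [0, 0, 0.3, 0, 0, 0, 0.55],
  [0, 0, 0.3, 0, 0, 0, 0.55],
  [0, 0, 0.14, 0, 0, 0, 0.55],
  [0, 0, 0.05, 0, 0, 0, 0.55],
  [0, 0, 0.04, 0, 0, 0, 0.55],
  [0, 0, 0, 0, 0, 0, 0.55],
])

```text
clock: 19.32
ee_pos: [0.6141, 0.2139, -0.0184]
tcp_rot: [-3.141, -0.001, 0.145]
contact_force: [0.1, 0.6, -0.2]
gripper_width: 0.0385
grasp_force: 0.0
```

servo_tool([
  [0, 0, 0, 0, 0, 0, 1],
  [0, 0, 0, 0, 0, 0, 1],
  [0, 0, 0, 0, 0, 0, 1],
  [0, 0, 0, 0, 0, 0, 1],
  [0, 0, 0, 0, 0, 0, 1],
])

```text
clock: 19.95
ee_pos: [0.6141, 0.2139, -0.0183]
tcp_rot: [-3.142, -0.001, 0.145]
contact_force: [-1.2, -0.2, 5.5]
gripper_width: 0.0222
grasp_force: 58.4
```

servo_tool([
  [0, 0, -0.04, 0, 0, 0, 1],
  [-0.08, 0, 0, 0, 0, 0, 1],
  [-0.08, 0, 0, 0, 0, 0, 1],
  [-0.08, 0, 0, 0, 0, 0, 1],
  [-0.08, 0, 0, 0, 0, 0, 1],
  [0, 0, 0, 0, 0, 0, 1],
  [0, 0, 0, 0, 0, 0, 1],
])

```text
clock: 20.82
ee_pos: [0.5886, 0.2102, -0.0157]
tcp_rot: [-3.142, -0.0, 0.145]
contact_force: [-0.4, 1.2, -1.3]
gripper_width: 0.022
grasp_force: 58.7
```

servo_tool([
  [-0.04, 0, 0, 0, 0, 0, 1],
  [0, 0, 0, 0, 0, 0, 1],
])

```text
clock: 21.08
ee_pos: [0.5849, 0.2096, -0.0159]
tcp_rot: [3.142, 0.0, 0.145]
contact_force: [0.4, 0.3, -1.1]
gripper_width: 0.0223
grasp_force: 58.7
```

servo_tool([
  [-0.04, 0, 0, 0, 0, 0, 1],
  [0, 0, 0, 0, 0, 0, 1],
])

```text
clock: 21.32
ee_pos: [0.5817, 0.2091, -0.0158]
tcp_rot: [3.142, 0.0, 0.145]
contact_force: [-0.6, 0.5, -2.0]
gripper_width: 0.0222
grasp_force: 58.7
```

servo_tool([
  [-0.04, 0, 0, 0, 0, 0, 1],
  [0, 0, 0, 0, 0, 0, 1],
])

```text
clock: 21.58
ee_pos: [0.5785, 0.2087, -0.0158]
tcp_rot: [3.142, 0.0, 0.145]
contact_force: [0.7, -0.4, -0.2]
gripper_width: 0.0219
grasp_force: 58.7
```

```bash
python3 - <<'E'
from h import *
s,p,d=grab('wrist','w7'); W=wpts(s,d); R=Ro.from_euler('xyz',s['tcp_rot']).as_matrix(); P=1000*(W-s['ee_pos'])@R
for v in range(0,300,12): print(v,P[v,322].round(0).tolist(),W[v,322,2].round(3), p[v,322].tolist())
E
```

```text
0 [104.0, -1.0, -22.0] 0.006 [120, 156, 187]
12 [101.0, -1.0, -20.0] 0.004 [159, 201, 234]
24 [97.0, -1.0, -22.0] 0.006 [160, 201, 234]
36 [94.0, -1.0, -21.0] 0.005 [161, 202, 235]
48 [90.0, -1.0, -21.0] 0.005 [161, 202, 236]
60 [87.0, -1.0, -21.0] 0.005 [161, 203, 236]
72 [83.0, -1.0, -22.0] 0.006 [161, 203, 236]
84 [79.0, -1.0, -22.0] 0.006 [154, 196, 229]
96 [74.0, -1.0, -57.0] 0.041 [112, 162, 211]
108 [71.0, -1.0, -58.0] 0.042 [113, 162, 211]
120 [68.0, -1.0, -59.0] 0.043 [112, 162, 210]
132 [65.0, -1.0, -57.0] 0.041 [112, 162, 209]
144 [62.0, -1.0, -56.0] 0.041 [112, 162, 209]
156 [58.0, -1.0, -57.0] 0.041 [111, 161, 209]
168 [55.0, -1.0, -58.0] 0.042 [109, 158, 206]
180 [52.0, -1.0, -58.0] 0.042 [112, 162, 209]
192 [49.0, -1.0, -57.0] 0.042 [112, 162, 209]
204 [46.0, -1.0, -58.0] 0.042 [112, 162, 210]
216 [42.0, -1.0, -58.0] 0.042 [112, 162, 210]
228 [39.0, -1.0, -58.0] 0.042 [112, 162, 210]
240 [35.0, -1.0, -58.0] 0.042 [113, 163, 210]
252 [32.0, -1.0, -58.0] 0.042 [112, 162, 210]
264 [28.0, -1.0, -58.0] 0.042 [112, 161, 209]
276 [24.0, -1.0, -58.0] 0.042 [105, 153, 200]
288 [20.0, -1.0, -57.0] 0.041 [87, 127, 170]
```

The far end is about 77 mm ahead of the TCP, at crate x ≈ +85, so it clears the far board. The near end is at about -164. Now I'll tilt the pin 15° about its near end.

servo_tool([
  [0.026, 0, -0.079, 0, 0.0417, 0, 1],
  [0.029, 0, -0.078, 0, 0.0417, 0, 1],
  [0.033, 0, -0.077, 0, 0.0417, 0, 1],
  [0, 0, 0, 0, 0, 0, 1],
  [0, 0, 0, 0, 0, 0, 1],
])

```text
clock: 22.25
ee_pos: [0.5853, 0.2097, 0.0032]
tcp_rot: [-3.142, -0.13, 0.145]
contact_force: [-0.3, -0.1, -1.0]
gripper_width: 0.022
grasp_force: 58.7
```

servo_tool([
  [0.036, 0, -0.075, 0, 0.0417, 0, 1],
  [0.039, 0, -0.073, 0, 0.0417, 0, 1],
  [0.042, 0, -0.072, 0, 0.0417, 0, 1],
  [0, 0, 0, 0, 0, 0, 1],
  [0, 0, 0, 0, 0, 0, 1],
])

```text
clock: 22.88
ee_pos: [0.5915, 0.2105, 0.022]
tcp_rot: [3.142, -0.261, 0.145]
contact_force: [0.3, -0.9, -0.4]
gripper_width: 0.0223
grasp_force: 58.7
```

```bash
python3 - <<'E'
from h import *
s,p,d=grab('wrist','w8'); W=wpts(s,d); R=Ro.from_euler('xyz',s['tcp_rot']).as_matrix(); P=1000*(W-s['ee_pos'])@R
print(s['ee_pos'],s['tcp_rot'],s['contact_force'],s['joints'])
for v in range(60,290,15): print(v,P[v,322].round(0).tolist(),W[v,322,2].round(3))
E
```

```text
[0.59150284 0.21052214 0.02197923] [ 3.14151578 -0.26105775  0.14450178] [ 0.32026141 -0.87951246 -0.35450668] [ 0.32321144  0.58940695  2.0305615  -0.17415676  0.26842753  1.91161218]
60 [93.0, -1.0, 41.0] 0.007
75 [87.0, -1.0, 39.0] 0.007
90 [75.0, -1.0, -58.0] 0.098
105 [71.0, -1.0, -59.0] 0.097
120 [68.0, -1.0, -59.0] 0.096
135 [64.0, -1.0, -57.0] 0.094
150 [60.0, -1.0, -58.0] 0.093
165 [56.0, -1.0, -59.0] 0.094
180 [52.0, -1.0, -57.0] 0.09
195 [48.0, -1.0, -58.0] 0.09
210 [43.0, -1.0, -57.0] 0.088
225 [39.0, -1.0, -58.0] 0.088
240 [35.0, -1.0, -58.0] 0.087
255 [30.0, -1.0, -57.0] 0.085
270 [26.0, -1.0, -57.0] 0.083
285 [21.0, -1.0, -57.0] 0.083
```

servo_tool([
  [0.15, 0, 0, 0, 0, 0, 1],
  [0.15, 0, -0.01, 0, 0, 0, 1],
  [0.15, 0, -0.01, 0, 0, 0, 1],
  [0.15, 0, -0.01, 0, 0, 0, 1],
  [0, 0, 0, 0, 0, 0, 1],
])

```text
clock: 23.55
ee_pos: [0.6377, 0.2173, 0.0375]
tcp_rot: [-3.141, -0.263, 0.144]
contact_force: [-0.4, 0.1, -2.1]
gripper_width: 0.0221
grasp_force: 58.7
```

servo_tool([
  [0.15, 0, -0.01, 0, 0, 0, 1],
  [0.15, 0, -0.01, 0, 0, 0, 1],
  [0.15, 0, -0.01, 0, 0, 0, 1],
  [0.15, 0, -0.01, 0, 0, 0, 1],
  [0.15, 0, -0.01, 0, 0, 0, 1],
  [0.15, 0, 0, 0, 0, 0, 1],
  [0, 0, 0, 0, 0, 0, 1],
])

```text
clock: 24.42
ee_pos: [0.7053, 0.2271, 0.0598]
tcp_rot: [-3.141, -0.263, 0.144]
contact_force: [0.1, 1.0, -0.6]
gripper_width: 0.0222
grasp_force: 58.7
```

```bash
python3 - <<'E'
from h import *
s,p,d=grab('wrist','w9'); W=wpts(s,d); R=Ro.from_euler('xyz',s['tcp_rot']).as_matrix(); P=1000*(W-s['ee_pos'])@R
print(s['ee_pos'],s['tcp_rot'],s['contact_force'],s['joints'])
for v in (70,80,90,100,200,280): print(v,P[v,322].round(0).tolist())
cr=np.array([.5687,.2062,0]); x=np.array([np.cos(.147),np.sin(.147),0])
e=s['ee_pos']+R@[-.174,0,-.046]; print('near end crate x,z',(e-cr)@x,e[2]-.012)
E
```

```text
[0.70530341 0.2271294  0.05979639] [-3.14142303 -0.26307045  0.14444707] [ 0.09926447  0.99944577 -0.55773086] [ 0.29128286  0.63996951  1.74863593 -0.07998388  0.49393229  1.78310573]
70 [93.0, -1.0, 87.0]
80 [88.0, -1.0, 85.0]
90 [75.0, -1.0, -58.0]
100 [73.0, -1.0, -58.0]
200 [46.0, -1.0, -57.0]
280 [23.0, -1.0, -58.0]
near end crate x,z -0.04177960513253175 0.04696570364273471
```

servo_tool([
  [0.03, 0, -0.1, 0, 0, 0, 1],
  [0.055, 0, -0.193, 0, 0, 0, 1],
  [0.055, 0, -0.193, 0, 0, 0, 1],
  [0.055, 0, -0.193, 0, 0, 0, 1],
  [0.052, 0, -0.193, 0, 0, 0, 1],
  [0.052, 0, -0.193, 0, 0, 0, 1],
  [0.052, 0, -0.193, 0, 0, 0, 1],
  [0.052, 0, -0.193, 0, 0, 0, 1],
  [0.026, 0, -0.1, 0, 0, 0, 1],
  [0, 0, 0, 0, 0, 0, 1],
  [0, 0, 0, 0, 0, 0, 1],
  [0, 0, 0, 0, 0, 0, 1],
  [0, 0, 0, 0, 0, 0, 1],
])

```text
clock: 26.1
ee_pos: [0.705, 0.227, 0.1877]
tcp_rot: [3.141, -0.261, 0.145]
contact_force: [-0.9, 0.4, -1.4]
gripper_width: 0.0221
grasp_force: 58.7
```

```bash
python3 - <<'E'
from h import *
s,p,d=grab('scene','s9'); R=Ro.from_euler('xyz',s['tcp_rot']).as_matrix()
print(s['ee_pos'],s['qd'].round(3),s['gripper_width']); e=s['ee_pos']+R@[-.174,0,-.046]; print('near low z',e[2]-.012)
cv2.imwrite('pics/s9v.png',cv2.convertScaleAbs(p,alpha=1.2,beta=10))
E
```

```text
[0.70498712 0.22704298 0.18768147] [ 0.    -0.002 -0.     0.001 -0.    -0.   ] 0.02207454418448406
near low z 0.17516674213356054
```

View pics/s9v.png

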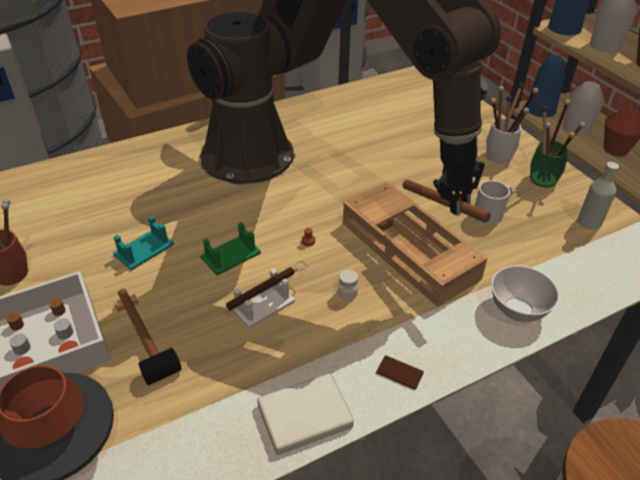

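The pin is held well above the crate, spanning (405,184)–(488,215). The tool lies across the white rest at (262,288), and the bystanders are where they were. Handing in.

```bash
python3 -c "
from h import *
print(workorder.close_job())"
```

```text
the job is handed in; nothing more can be done
None
```

The loop tool is released across both saddles of the white rest, the pin came out end first and is held still about 10 cm above the crate top, the bystanders look unmoved, and I handed the job in at about 26 s.

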